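# Prop an instrument's front panel open with its stay

### The job

Prop the beige instrument's hinged front panel open for service: lift its perforated stay bar by the black knob, swing the panel out with it, and drop the middle one of the three holes over the steel peg on the case's top. Feel for the peg gently, without pressing the bar hard on it, until the bar lies flat, fully down over the peg; then let go, and leave the other things on the bench where they are.

Things in the scene. Friction and masses are not known exactly. Their poses are not given: they have to be found in the camera images.
- instrument: Beige instrument case on the bench, fixed: 240 mm deep (its x), 300 wide (its y), 160 high, open at the front (-x). Origin: centre of its underside; x from its open front to its rear, z up. Flat top at 160 mm.
- panel (a joint): Hinged front panel (275 wide, 146 high, 10 mm thick), upright hinge at its left edge, 126 mm before and 135 mm left (+y) of the case's origin. Angle in rad: 0 closed, grows as the free edge swings out to the front (clockwise from above), to 1.0. Stiff hinge (about 0.3 N m friction): stays where left. With the middle hole on the peg it reads 0.49 to 0.56.
- stay: Flat aluminium stay bar, 234 x 30 x 5 mm. Origin at its pivot, bar's underside; x along the bar to the knob, z up. Holes of 10 mm diameter 100, 135 and 170 mm from the pivot; black upright knob, 16 mm diameter, 34 mm tall, at 205 mm. Turns freely about the pivot; its knob end tilts up to 0.5 rad and, let go, falls back to level (underside 164 mm over the bench) if nothing is under it.
- knob_mid (a point): Middle of the black knob on the stay (on the bar's midline, 205 mm from the pivot, 18 mm above the bar's upper face and 16 mm below the knob's top).
- hole_mid (a point): Centre of the stay's middle hole, at the bar's underside.
- pivot (a point): The stay's pivot on the panel's top edge, 140 mm from the panel's hinge line, at the height of the bar's underside.
- slot_mid (a point): Middle of the slot on the case's top (at its surface), 40 mm behind its front edge, 55 mm right (-y) of its middle. The peg (8 mm diameter, flat end 16 mm above the case's top) is clamped in one half of the slot, a low clamp screw (3 mm high) in the other: the peg stands 4 to 8 mm from this point, along +y or -y of the case, within 1 mm along x. Its place is not measured: feel for it.
- lead_ring: Bystander: grey metal ring, 90 mm across, 22 mm high, loose on the bench. Origin: centre of its underside.
- screwdriver: Bystander: screwdriver 200 mm long lying on the bench along its x. Origin: middle of its underside.
- carton: Bystander: open cardboard tray, 110 x 180 x 70 mm, on the bench. Origin: centre of its underside.
- mug: Bystander: white mug, 80 mm across, 95 mm high, on the bench. Origin: centre of its underside.

How it is judged (in metres and radians):
On the way:
1. the stay bar is lifted (angle between stay's own z axis and vertical above 0.06 rad), for 0.1 s.
At the end, for the whole second after the job is handed in: The stay's middle hole sits down over the peg: the bar is level within 0.015 rad and at rest, the middle hole is within 10 mm of the slot's middle (only possible, when level, with the peg in the hole), and the panel stands open at 0.45 to 0.60 rad (angle between stay's own z axis and vertical below 0.015 rad and horizontal distance between hole_mid and slot_mid below 0.01 m and value of joint panel between 0.45 and 0.6 rad and linear speed of stay below 0.01 m/s); the robot touches nothing.
It fails at once if the stay is pressed against the peg with more than 25 N (contact force between stay and stay_peg above 25 N).
It fails at once if the ring is moved by more than 30 mm (distance of lead_ring from where it was at the start of the episode above 0.03 m).
It fails at once if the screwdriver is moved by more than 30 mm (distance of screwdriver from where it was at the start of the episode above 0.03 m).
It fails at once if the carton is moved by more than 30 mm (distance of carton from where it was at the start of the episode above 0.03 m).
It fails at once if the mug is moved by more than 30 mm (distance of mug from where it was at the start of the episode above 0.03 m).
It also fails if it takes over 56 s, if anything falls off the work surface, if the arm or the gripper's body presses on something with over 40 N, if the wrist force passes 120 N, or if a joint passes its speed limit or range.

### The arm

A 6-joint arm with a two-finger parallel gripper is mounted at the origin on the work surface. World frame = base frame: x ahead of the robot, y to its left, z up, the work surface at z = 0. Lengths are in m, angles in degrees, forces in N, time in s.
With the tool pointing down it reaches from about 0.275 to 0.725 m from the base axis. Payload 5.6 kg.
Tool frame: the origin (TCP) lies at the very end of the fingers, on their centre line; the grasp point (between the pads) lies robot.grip_point_offset behind it (robot.grip_point_offset is the distance from the TCP to the grasp point, in m); z points along the fingers, y is the line along which they close (so a half turn about z gives the same grasp; the last joint's range is limited). The gripper opens to 85 mm and grips with 20 to 120 N. Pads are 22 mm wide; open, the fingers measure 114 mm over their backs; the gripper's body (76 mm by 85 mm) begins 54 mm behind the grasp point. The pads swing forward as they close: fully open they stand 13 mm farther back than shut.
Start: joints at [80.65, 14.616, 6.199, 0, -81.583, -16.306], TCP at [0.238, 0.496, 0.206] pointing down, gripper open.
Joint ranges: [-168.99, 168.99], [-69.2, 112.95], [-62.41, 85.93], [-164.36, 98.24], [-168.68, -3.75], [-174.98, 174.98]. Speed limits (degrees/s): [147.25, 147.25, 180, 180, 180, 180].

### API

Orientations are given as a 3x3 rotation matrix whose columns are the frame's x, y, z axes.
In Python, from bench import sensors, optics, hand_in, robot gives the robot as it stands. The module is installed in compiled form; this text tells all that it offers.
- The arm moves only by the shell command python3 -m handwheel 'ROWS' [FORCE]. ROWS is JSON, a list of rows, each a list of 3 entries, a list of its own where there are three numbers: the opening, from 0 (shut) to 1 (fully open), then the shift along the tool's x, y, z in cm, then the turn about the tool's z in rad. A call has 1 to 12 rows; each row is the pose to reach, as a shift and turn from the pose commanded when the call began, along the tool's axes at that moment; what a row does not reach only later rows make up. A row lasts 1/10 s, in which the tool goes at most 50 mm and 8.59 degrees, less where a joint would pass 70% of its speed; a pose out of reach is approached as far as the arm can. A call with a gripper value outside its range is refused whole. The fingers move at their own pace and stop on an object; FORCE is the grip in N (left out, the last holds). Time passes only in rows, so rows that repeat a pose let the fingers close. It gives the time, the measured TCP pose, the force, the opening and the grip force at its end, in the units of the state.
- sensors.sense(): the state, without advancing time (a new reading comes with each control period).
- optics.camera(name): name is "scene" or "top" or "wrist"; returns a dict with "img" (384x512x3 uint8, red, green, blue), "depth" (384x512 float32, m along the optical axis (not along the pixel's ray), 0 where there is no reading), "fx", "fy", "cx", "cy" (pixels), "world_from_camera" (4x4, takes a point from camera to world coordinates). Camera axes: x right, y up, looking along -z (the intrinsics and any distortion apply to the point x, -y, -z); pixel columns grow to the right and rows downward; lengths in m; the calibration is good to about 2 mm. A picture is of the moment at which its call begins.
- hand_in(): hands the job in; it is judged then, once.
Trained networks look in the newest picture that a camera, given by its name, has taken for a name from the list of things; names that differ only in an ending like _2 or _b are one class to them, and where a whole thing is asked for, a point or a joint stands for the part that bears it (a point fixed in the world has none). Each returns a list of dicts, best first, with "conf" (0 to 1); they miss things now and then, are a little off and sometimes report something else, mostly with a low value. They report only what shows in the picture. A call takes as long as a camera call.
- optics.search_frame(label, camera): "rect" ([centre column, centre row, width, height] in pixels, round what is visible of it).
- optics.silhouettes(label, camera): "region" (384x512 bool, what is visible of it) and "rect" ([centre column, centre row, width, height] in pixels, round what is visible of it).
The state is a dict: "clock": time; "qpos": joint angles; "dq": joint speeds; "tau": joint torques, N m; "position": TCP position; "orientation": TCP orientation; "contact_force": force on the tool from outside, world axes, zero at the start; "moment": the same for the moment, N m; "gripper_width": finger opening in m; "grasp_force": force on a finger pad.
Only numpy, scipy, OpenCV 4.12 (cv2) and the standard library are available. Lean on these libraries where they do the work, as an engineer would, in place of code of your own. Each camera call takes 0.05 s, during which the arm holds its last target. There are 200 camera calls.

## Working session

There is one attempt and no reset: what is moved stays moved. The work goes in short steps, Python scripts to look and compute and a shell command to move; the robot and the scene stay as the last step left them, time stands still between calls to the robot, and variables do not carry over. Pictures are saved under pics/ and viewed, at most 10 in all, crops included, and the job is handed in when it is done.

```bash
mkdir -p pics
cat > h.py <<'E'
import numpy as np, cv2
from bench import sensors, optics, robot
def world(c,u,v,d):
    p=np.array([(u-c["cx"])/c["fx"]*d,-(v-c["cy"])/c["fy"]*d,-d,1.0])
    return (c["world_from_camera"]@p)[:3]
def cloud(c,m=None):
    v,u=np.nonzero((c["depth"]>0)&(m if m is not None else True)); d=c["depth"][v,u]
    P=np.stack([(u-c["cx"])/c["fx"]*d,-(v-c["cy"])/c["fy"]*d,-d,np.ones_like(d)])
    return (c["world_from_camera"]@P)[:3].T
def save(c,n): cv2.imwrite("pics/"+n,c["img"][...,::-1])
E
python3 - <<'E'
from h import *
s=sensors.sense();print(s["position"],s["orientation"],s["clock"],robot.grip_point_offset)
for n in("top","scene"):
    c=optics.camera(n);save(c,n+"1.png");print(n,[k for k in c],c["world_from_camera"][:3,3])
    for l in("instrument","panel","stay","knob_mid","hole_mid","pivot"):
        for r in optics.silhouettes(l,n)[:2]:
            P=cloud(c,r["region"]);print(l,round(r["conf"],2),np.round(r["rect"]),np.round(np.median(P,0),3),np.round(P.min(0),3),np.round(P.max(0),3))
E
cd pics; python3 -c "
import cv2,numpy as np
cv2.imwrite('a.png',cv2.resize(np.vstack([cv2.imread('top1.png'),cv2.imread('scene1.png')]),None,fx=.78,fy=.78))"
```

```text
[0.23785544 0.495298   0.20509104] [[ 9.01378878e-01 -4.33030648e-01 -7.59060770e-04]
 [-4.33031305e-01 -9.01377135e-01 -1.77467075e-03]
 [ 8.42868029e-05  1.92834781e-03 -9.99998137e-01]] 0.0 0.0187
top ['img', 'depth', 'fx', 'fy', 'cx', 'cy', 'world_from_camera'] [0.42120139 0.00905475 1.45642491]
instrument 0.94 [248. 198. 126. 135.] [ 0.563 -0.012  0.16 ] [ 0.353 -0.184 -0.008] [0.73  0.152 0.205]
panel 0.78 [242. 212.  90. 101.] [0.467 0.028 0.167] [ 0.356 -0.106 -0.005] [0.633 0.137 0.205]
stay 0.91 [235. 204.  28.  82.] [0.52  0.032 0.168] [ 0.405 -0.001 -0.002] [0.639 0.064 0.205]
knob_mid 0.81 [234. 202.  23.  85.] [0.521 0.032 0.168] [ 0.403 -0.001 -0.005] [0.639 0.065 0.205]
hole_mid 0.57 [233. 205.  23.  83.] [0.521 0.031 0.168] [ 0.4   -0.001 -0.006] [0.636 0.065 0.205]
pivot 0.82 [240. 211.  95. 103.] [0.464 0.028 0.166] [ 0.351 -0.122 -0.008] [0.636 0.142 0.205]
scene ['img', 'depth', 'fx', 'fy', 'cx', 'cy', 'world_from_camera'] [ 1.28522547 -0.17447397  0.86841412]
instrument 0.83 [266. 212. 118. 117.] [ 0.651 -0.028  0.157] [ 0.189 -0.191 -0.005] [0.741 0.221 0.203]
panel 0.6 [262. 183.  80.  57.] [0.453 0.02  0.165] [ 0.201 -0.112 -0.004] [0.646 0.088 0.203]
stay 0.91 [277. 183.  40.  52.] [0.542 0.032 0.167] [ 0.199 -0.006 -0.005] [0.646 0.084 0.203]
knob_mid 0.72 [281. 184.  41.  48.] [0.544 0.032 0.167] [ 0.416 -0.004  0.157] [0.644 0.062 0.203]
hole_mid 0.62 [279. 184.  42.  57.] [0.546 0.032 0.167] [ 0.412 -0.004  0.156] [0.644 0.063 0.203]
hole_mid 0.57 [266. 212. 122. 117.] [ 0.652 -0.029  0.157] [ 0.189 -0.19  -0.005] [0.741 0.148 0.203]
pivot 0.9 [258. 182.  77.  56.] [0.453 0.019 0.164] [ 0.21  -0.112 -0.005] [0.646 0.154 0.203]
```

View pics/top1.png

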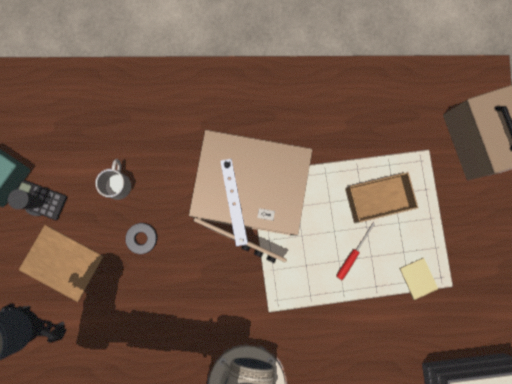

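View pics/scene1.png

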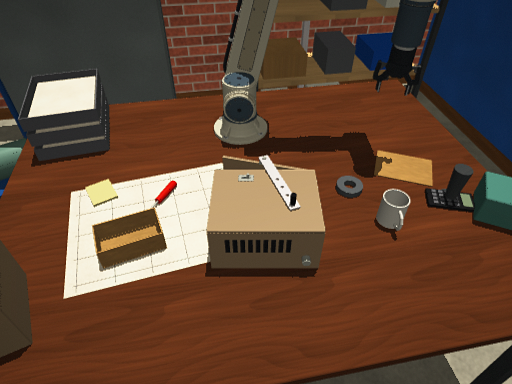

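Top view: case centred at about (250,185), panel slightly ajar along (195,220)–(285,260). The stay runs from (240,243) to the knob at (227,164), and the slot plate is at (265,213). The scene view agrees, and the bystanders are all clear of the case. Next I'll fit the geometry.

```bash
cat >> h.py <<'E'
def fit(cams=("top","scene")):
    A=[]
    for n in cams:
        c=optics.camera(n); P=cloud(c); A.append((n,c,P))
    return A
E
python3 - <<'E'
from h import *
c0=None
for n,c,P in fit():
    box=(P[:,0]>.34)&(P[:,0]<.76)&(abs(P[:,1]+.01)<.2); P=P[box]
    T=P[(abs(P[:,2]-.16)<.005)]
    r=cv2.minAreaRect(T[:,:2].astype(np.float32));print(n,c["fx"],"top",r, np.median(T[:,2]))
    K=P[P[:,2]>.185]; print("knob",len(K),K.mean(0),K.min(0),K.max(0),(K.min(0)+K.max(0))/2)
    B=P[abs(P[:,2]-.169)<.003]; print("bar/panel",len(B))
    for l in("stay",):
        r=optics.silhouettes(l,n)[0]["region"];S=cloud(c,r);S=S[abs(S[:,2]-.169)<.004]
        print(cv2.minAreaRect(S[:,:2].astype(np.float32)),S.mean(0))
    if n=="top":
        save(c,"t2.png"); im=c["img"][185:265,180:290]; cv2.imwrite("pics/tcrop.png",cv2.resize(im[...,::-1],None,fx=7,fy=7,interpolation=cv2.INTER_CUBIC))
        for v in range(207,221): print(v,np.round([1000*world(c,u,v,c["depth"][v,u])[2] for u in range(254,277)]).astype(int))
        print(world(c,254,207,1.296),world(c,276,220,1.296))
for l in ("lead_ring","screwdriver","carton","mug"):
    optics
E
```

```text
top 478.7598621706687 top ((0.5401798486709595, -0.009339049458503723), (0.30002033710479736, 0.31205040216445923), 78.99593353271484) 0.1598850076311903
knob 33 [0.61851083 0.04890748 0.20080301] [0.61184844 0.04166285 0.19228986] [0.62699276 0.05503486 0.20491754] [0.6194206  0.04834885 0.1986037 ]
bar/panel 716
((0.5213513970375061, 0.031723055988550186), (0.23373045027256012, 0.029821990057826042), 10.111021995544434) [0.51416576 0.03095969 0.16880177]
207 [167 159 160 161 158 162 161 162 161 159 160 160 159 162 161 159 158 161
 161 160 160 165 156]
208 [159 161 162 162 160 163 162 155 164 159 166 158 159 157 157 158 158 163
 159 156 159 163 162]
209 [161 160 160 161 160 162 161 161 161 158 158 157 159 160 163 162 162 162
 160 164 154 162 160]
210 [ 157  162  161  157  159  163  157  165  161  161  165  159  162  165
  162  161 1456  162  163  157  158  155  158]
211 [158 158 166 164 161 159 162 161 160 160 159 163 159 157 161 157 159 163
 160 165 162 160 162]
212 [159 157 160 160 156 161 160 163 165 161 164 160 159 162 159 157 161 160
 158 159 162 162 161]
213 [ 158  160  155  1
[... 698 characters left out ...]
56  164  164  163
  160  160  161  160  160  165  165  161  159]
220 [165 159 163 156 159 164 158 157 160 166 161 159 158 161 157 162 157 160
 162 159 162 162 159]
[ 0.50667695 -0.02398027  0.16275881] [ 0.4708893  -0.08313075  0.16040754]
scene 369.22507970452506 top ((0.5612133145332336, -0.014455795288085938), (0.2997455596923828, 0.2821807861328125), 79.36518096923828) 0.15824132452791206
knob 47 [0.62697847 0.04612416 0.1952654 ] [0.61738347 0.03967549 0.18536445] [0.63312701 0.05529484 0.20324512] [0.62525524 0.04748517 0.19430478]
bar/panel 393
((0.5296738743782043, 0.03061835840344429), (0.22767189145088196, 0.03140270337462425), 10.352385520935059) [0.53066709 0.02916941 0.16708302]
```

View pics/tcrop.png

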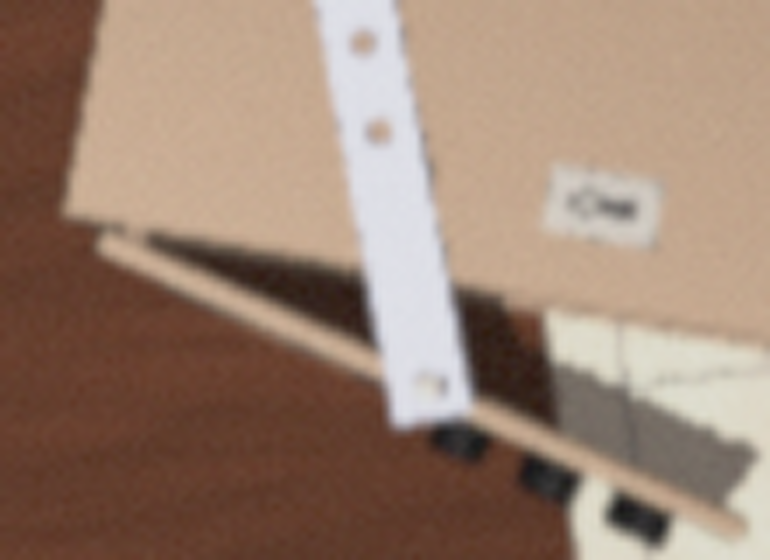

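```bash
cat > g.py <<'E'
from h import *
def case_pose(P,yaw):
    ex=np.array([np.cos(yaw),np.sin(yaw)]);ey=np.array([-ex[1],ex[0]])
    T=P[abs(P[:,2]-.16)<.008];a=T[:,:2]@ex;b=T[:,:2]@ey
    return a,b,ex,ey
E
python3 - <<'E'
from g import *
from scipy.optimize import minimize
c=optics.camera("top");P=cloud(c);P=P[(P[:,0]>.34)&(P[:,0]<.76)&(abs(P[:,1]+.01)<.2)]
# segment by colour+height: IoU fit of rectangle outline against top mask
T=P[abs(P[:,2]-.161)<.02]
def out(p,ret=0):
    ex=np.array([np.cos(p[2]),np.sin(p[2])]);ey=np.array([-ex[1],ex[0]])
    d=T[:,:2]-p[:2];a=abs(d@ex);b=abs(d@ey)
    ins=(a<.12)&(b<.15)
    # soft edges
    s=1/(1+np.exp((a-.12)/.002))/(1+np.exp((b-.15)/.002))
    return -s.sum()
best=min((minimize(out,[.56+dx,-.012,np.radians(y)],method="Nelder-Mead") for y in(-10,-11,-12) for dx in(-.004,0,.004)),key=lambda r:r.fun)
p=best.x;print(p[:2],np.degrees(p[2]),best.fun)
ex=np.array([np.cos(p[2]),np.sin(p[2])]);ey=np.array([-ex[1],ex[0]])
W=lambda x,y:p[:2]+x*ex+y*ey
L=lambda q:np.array([(q-p[:2])@ex,(q-p[:2])@ey])
def proj(q,z):
    h=np.linalg.inv(c["world_from_camera"])@[*q,z,1];return c["cx"]+c["fx"]*h[0]/-h[2],c["cy"]-c["fy"]*h[1]/-h[2]
def unproj(u,v,z):
    o=world(c,u,v,0.);q=world(c,u,v,1.);k=(z-o[2])/(q[2]-o[2]);return (o+k*(q-o))[:2]
print("slot",W(-.08,-.055),"px",proj(W(-.08,-.055),.16),"slot plate px->case", L(unproj(180+600/7,185+203/7,.16)))
print("peg",unproj(263.7,214.2,.176),L(unproj(263.7,214.2,.176)))
for s in(6,-6):print("peg px",s,proj(W(-.08,-.055+s/1000),.176))
print("corners",[proj(W(x,y),.16) for x in(-.12,.12) for y in(.15,-.15)])
H=W(-.126,.135);piv=unproj(180+432/7,185+385/7,.169);print("H",H,proj(H,.16),"piv",piv,L(piv),"dist",np.linalg.norm(piv-H))
d=L(piv)-[-.126,.135];th=np.arctan2(-d[0],-d[1]);print("theta",th)
kn=unproj(227,164,.203);print("knob px",kn,np.linalg.norm(kn-piv))
E
```

```text
[ 0.57471833 -0.01606145] -10.704619001066117 -9349.541921571143
slot [ 0.48589448 -0.05524466] px (np.float64(265.6120079991452), np.float64(214.58914031534127)) slot plate px->case [-0.07837859 -0.05500187]
peg [ 0.48619938 -0.04934688] [-0.08079589 -0.04914822]
peg px 6 (np.float64(263.6960929373899), np.float64(213.89751778008323))
peg px -6 (np.float64(268.11070899794584), np.float64(214.67690510715937))
corners [(np.float64(188.3218508148537), np.float64(215.98219162777266)), (np.float64(297.72252132826765), np.float64(235.28476788969473)), (np.float64(204.61471666336), np.float64(130.0748002043673)), (np.float64(311.90166516386824), np.float64(149.0711133996993))]
H [0.47598669 0.13999323] (np.float64(193.38305715178868), np.float64(219.13926612911587)) piv [0.41830614 0.01022716] [-0.15857327 -0.00322178] dist 0.14200802269299082
theta 0.23143682250110076
knob px [0.61871942 0.0469143 ] 0.2037435386107373
```

```bash
python3 -m handwheel '[[1,[0,0,-3],0],[1,[3,1.5,-4.5],0],[1,[8,3.5,-4.5],-0.06],[1,[13,5.7,-4.5],-0.13],[1,[17.5,7.7,-4.5],-0.2],[1,[22,9.7,-4.5],-0.27],[1,[26.5,11.7,-4.5],-0.34],[1,[31,13.7,-4.5],-0.41],[1,[35.5,15.7,-4.5],-0.48],[1,[40,17.7,-4.5],-0.55],[1,[44,19.6,-4.5],-0.62],[1,[46,20.5,-4.5],-0.62]]' 60
python3 - <<'E'
from h import *
s=sensors.sense();R=s["orientation"];p=s["position"]
print(s["qpos"],s["contact_force"]);print("shift cm",R.T@(np.array([.619,.048,.25])-p)*100,"yaw x",np.degrees(np.arctan2(R[1,0],R[0,0])))
E
```

```text
clock: 2.15
position: [0.5656, 0.1085, 0.2504]
orientation: [[0.985, 0.17, -0.001], [0.17, -0.985, -0.001], [-0.001, 0.001, -1.0]]
contact_force: [0.7, 1.3, 0.3]
gripper_width: 0.0854
grasp_force: 0.0
[ 2.64379294e+01  1.72555574e+01  1.61514638e+01  3.63502899e-02
 -8.89506130e+01  7.33660818e+01] [0.70643298 1.34357671 0.26229609]
shift cm [4.22669615 6.87481082 0.04687125] yaw x 9.804675735392278
```

```bash
python3 -m handwheel '[[1,[2,3.5,0],0],[1,[4.2,6.9,0],0],[1,[4.2,6.9,0],0],[1,[4.2,6.9,0],0]]'
python3 - <<'E'
from h import *
s=sensors.sense();print(s["position"],s["contact_force"])
c=optics.camera("wrist");save(c,"w1.png");P=cloud(c);K=P[(abs(P[:,2]-.203)<.006)]
K=K[np.hypot(K[:,0]-.619,K[:,1]-.048)<.03]
print(len(K),K.mean(0) if len(K) else 0,(K.min(0)+K.max(0))/2 if len(K) else 0, c["world_from_camera"][:3,3],c["fx"])
G=P[(abs(P[:,2]-.176)<.004)&(np.hypot(P[:,0]-.486,P[:,1]+.052)<.02)];print(len(G),G.mean(0) if len(G) else 0)
E
```

```text
clock: 2.55
position: [0.6175, 0.0502, 0.2502]
orientation: [[0.986, 0.17, -0.001], [0.17, -0.986, -0.0], [-0.001, 0.0, -1.0]]
contact_force: [-0.6, 1.1, 0.3]
gripper_width: 0.0855
grasp_force: 0.0
[0.61749788 0.05022323 0.2501843 ] [-0.57877023  1.1229189   0.33405548]
338 [0.6231389  0.04912327 0.2028113 ] [0.62255982 0.04906647 0.20120177] [0.6946742  0.06355383 0.41872047] 294.6738862428208
65 [ 0.49128216 -0.04897552  0.1759176 ]
```

View pics/w1.png

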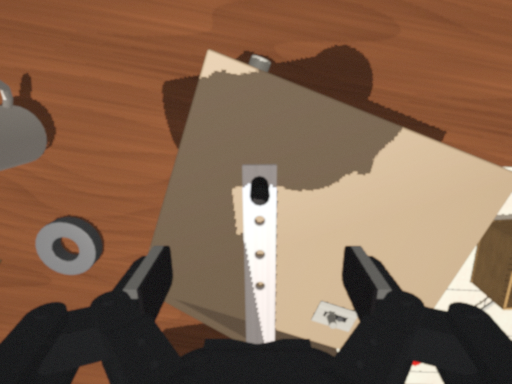

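The wrist view has the knob at (260,190), midway between the fingers, and the peg's raised end shows on the plate near (333,313). The top and wrist fixes for the knob agree within 4 mm, so I'll go down on it.

```bash
python3 -m handwheel '[[1,[0.2,0,2],0],[1,[0.2,0,4],0],[1,[0.2,0,6],0],[1,[0.2,0,7],0],[1,[0.2,0,7.6],0],[1,[0.2,0,7.6],0],[0.1,[0.2,0,7.6],0],[0.1,[0.2,0,7.6],0],[0.1,[0.2,0,7.6],0],[0.1,[0.2,0,7.6],0],[0.1,[0.2,0,7.6],0],[0.1,[0.2,0,7.6],0]]' 60
```

```text
clock: 3.8
position: [0.6193, 0.0513, 0.1752]
orientation: [[0.985, 0.171, 0.0], [0.171, -0.985, -0.0], [0.0, 0.0, -1.0]]
contact_force: [-0.5, 0.1, 1.5]
gripper_width: 0.0085
grasp_force: 0.5
```

Run:
```python
from h import *
c=optics.camera("wrist");save(c,"w2.png")
s=sensors.sense();print(s["position"],s["gripper_width"],s["grasp_force"],s["contact_force"])
```

```text
[0.61930235 0.05129114 0.17524127] 0.008662703659349177 0.4707372793927789 [ 0.7142963  -0.19416354  1.25496997]
```

View pics/w2.png

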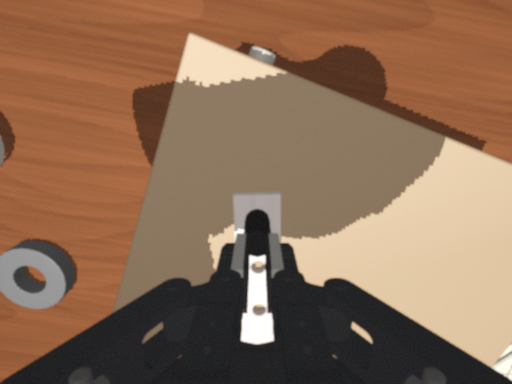

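The knob sits at the front edge of the pads, at (258,222), so the grasp was too far back. I'll open, rise a little and measure again.

```bash
python3 -m handwheel '[[1,[0,0,0],0],[1,[0,0,0],0],[1,[0,0,0],0],[1,[0,0,-2],0],[1,[0,0,-4],0],[1,[0,0,-6],0],[1,[0,0,-6],0],[1,[0,0,-6],0]]'
python3 - <<'E'
from h import *
s=sensors.sense();print(s["position"],s["contact_force"])
for n in("wrist","top","scene"):
    c=optics.camera(n);P=cloud(c);K=P[(abs(P[:,2]-.199)<.009)]
    K=K[np.hypot(K[:,0]-.625,K[:,1]-.048)<.03]
    print(n,len(K),K.mean(0) if len(K) else 0,K.min(0),K.max(0))
    r=optics.silhouettes("stay",n)
    if r:
        S=cloud(c,r[0]["region"]);S=S[abs(S[:,2]-.169)<.005];print(cv2.minAreaRect(S[:,:2].astype(np.float32)))
    save(c,n+"3.png")
E
```

```text
clock: 4.65
position: [0.6192, 0.0515, 0.235]
orientation: [[0.985, 0.171, 0.0], [0.171, -0.985, 0.001], [0.0, -0.0, -1.0]]
contact_force: [-0.6, -0.3, -1.4]
gripper_width: 0.085
grasp_force: 0.0
[0.61923331 0.05153081 0.2350208 ] [-0.62544948 -0.34388688 -1.43453044]
wrist 433 [0.62340601 0.05207197 0.20145981] [0.61414739 0.04416029 0.19013323] [0.62967731 0.05949898 0.20503942]
((0.5514862537384033, 0.03864021599292755), (0.1769976019859314, 0.02941914089024067), 10.872177124023438)Traceback (most recent call last):
  File "<stdin>", line 6, in <module>
    return umr_minimum(a, axis, None, out, keepdims, initial, where)
ValueError: zero-size array to reduction operation minimum which has no identity
```

```bash
python3 -m handwheel '[[1,[0.4,0,2],0],[1,[0.4,0,4],0],[1,[0.4,0,5.5],0],[1,[0.4,0,6.1],0],[1,[0.4,0,6.1],0],[0.2,[0.4,0,6.1],0],[0.2,[0.4,0,6.1],0],[0.2,[0.4,0,6.1],0],[0.2,[0.4,0,6.1],0]]' 60; python3 -m handwheel '[[0,[0,0,0],0],[0,[0,0,0],0],[0,[0,0,0],0]]' 60
```

```text
clock: 5.7
position: [0.6233, 0.0521, 0.1745]
orientation: [[0.985, 0.171, 0.001], [0.171, -0.985, 0.0], [0.001, -0.0, -1.0]]
contact_force: [-0.2, -0.6, 0.7]
gripper_width: 0.0283
grasp_force: 0.0
clock: 6.0
position: [0.6233, 0.0521, 0.1741]
orientation: [[0.985, 0.171, 0.0], [0.171, -0.985, 0.0], [0.0, -0.0, -1.0]]
contact_force: [0.6, -0.3, 0.2]
gripper_width: 0.0094
grasp_force: 58.6
```

Gripped at 58 N. Next: lift, then compute the swing path.

```bash
python3 -m handwheel '[[0,[-0.05,0,-0.4],0],[0,[-0.15,0,-0.9],0],[0,[-0.25,0,-1.4],0],[0,[-0.35,0,-1.9],0],[0,[-0.45,0,-2.4],0],[0,[-0.55,0,-3.0],0],[0,[-0.55,0,-3.0],0],[0,[-0.55,0,-3.0],0]]' 60
cat > plan.py <<'E'
from h import *
from scipy.optimize import brentq
p0=np.array([.57472,-.01606]);yaw=np.radians(-10.70);off=np.array([.004,.001])
ex=np.array([np.cos(yaw),np.sin(yaw)]);ey=np.array([-ex[1],ex[0]])
W=lambda q:p0+off+q[0]*ex+q[1]*ey
H=np.array([-.126,.135]);hz=.029
piv=lambda t:H+.14*np.array([-np.sin(t),-np.cos(t)])
def solve(peg,phi=0):
    t=brentq(lambda t:np.linalg.norm(peg-piv(t))-.135*np.cos(phi),.3,.8);d=peg-piv(t);return t,np.arctan2(d[1],d[0])
def tcp(t,b,phi,h=hz):
    r=.205*np.cos(phi)-h*np.sin(phi);return W(piv(t)+r*np.array([np.cos(b),np.sin(b)]))
E
python3 - <<'E'
from plan import *
s=sensors.sense();R=s["orientation"];p=s["position"];print(p,s["contact_force"],s["grasp_force"],s["gripper_width"])
phi=np.arcsin(.030/.205)
# invert current
from scipy.optimize import fsolve
t0,b0=fsolve(lambda v:tcp(v[0],v[1],phi)-p[:2],[.25,.35]);print("now theta,b",t0,np.degrees(b0+yaw))
peg=np.array([-.0805,-.049]);tf,bf=solve(peg,.1);print("final",tf,np.degrees(bf+yaw),tcp(tf,bf,.1),tcp(tf,bf,0))
for k in np.linspace(.1,1,10):
    q=tcp(t0+k*(tf-t0),b0+k*(bf-b0),phi);d=R.T@(np.r_[q,p[2]]-p)*100;print(np.round(d,2),"turn",round(-k*(bf-b0),3))
E
```

```text
clock: 6.8
position: [0.6177, 0.0511, 0.204]
orientation: [[0.985, 0.171, 0.0], [0.171, -0.985, -0.0], [0.0, 0.0, -1.0]]
contact_force: [-1.8, -2.0, -1.9]
gripper_width: 0.0096
grasp_force: 58.6
[0.617696   0.05107345 0.20400858] [-1.84816463 -1.9864772  -1.85674928] 58.645209074020386 0.00958030294405956
now theta,b 0.23400251028055408 10.997418672175913
final 0.5441651029751597 -39.26166217885667 [ 0.54220808 -0.09050871] [ 0.54524267 -0.0929891 ]
[-0.4   1.49  0.  ] turn 0.088
[-0.94  2.96  0.  ] turn 0.175
[-1.63  4.4   0.  ] turn 0.263
[-2.45  5.79 -0.  ] turn 0.351
[-3.41  7.12 -0.  ] turn 0.439
[-4.5   8.38 -0.  ] turn 0.526
[-5.72  9.55 -0.  ] turn 0.614
[-7.05 10.63 -0.  ] turn 0.702
[-8.49 11.6  -0.  ] turn 0.789
[-10.03  12.46  -0.  ] turn 0.877
```

```bash
python3 -m handwheel '[[0,[-0.2,0.75,0],0.044],[0,[-0.4,1.5,0],0.088],[0,[-0.65,2.2,0],0.13],[0,[-0.95,2.95,0],0.175],[0,[-1.3,3.7,0],0.22],[0,[-1.65,4.4,0],0.263],[0,[-2.05,5.1,0],0.307],[0,[-2.45,5.8,0],0.351],[0,[-2.9,6.45,0],0.395],[0,[-3.4,7.1,0],0.439],[0,[-4.5,8.4,0],0.526],[0,[-4.5,8.4,0],0.526]]' 60
python3 - <<'E'
from plan import *
from scipy.optimize import fsolve
s=sensors.sense();R=s["orientation"];p=s["position"];phi=np.arcsin(.030/.205)
t0,b0=fsolve(lambda v:tcp(v[0],v[1],phi)-p[:2],[.4,.0]);print("now theta,b",t0,np.degrees(b0+yaw),s["contact_force"],np.degrees(np.arctan2(R[1,0],R[0,0])))
tf,bf=solve(np.array([-.0805,-.049]),.1)
for k in np.linspace(.2,1,5):
    q=tcp(t0+k*(tf-t0),b0+k*(bf-b0),phi);d=R.T@(np.r_[q,p[2]]-p)*100;print(np.round(d,2),"turn",round(-k*(bf-b0),3))
c=optics.camera("top");save(c,"t4.png");cv2.imwrite("pics/t4c.png",cv2.resize(c["img"][130:270,180:310][...,::-1],None,fx=4,fy=4,interpolation=cv2.INTER_CUBIC))
E
```

```text
clock: 8.0
position: [0.5884, -0.0406, 0.2049]
orientation: [[0.937, -0.349, 0.003], [-0.349, -0.937, -0.0], [0.003, -0.001, -1.0]]
contact_force: [1.0, 0.0, -0.9]
gripper_width: 0.0095
grasp_force: 58.8
now theta,b 0.4115358805458415 -19.37309851170772 [ 1.00438717  0.03346724 -0.9283969 ] -20.438477669165195
[-0.38  1.28 -0.  ] turn 0.069
[-0.86  2.55 -0.  ] turn 0.139
[-1.42  3.8  -0.01] turn 0.208
[-2.08  5.03 -0.01] turn 0.278
[-2.83  6.21 -0.01] turn 0.347
```

View pics/t4c.png

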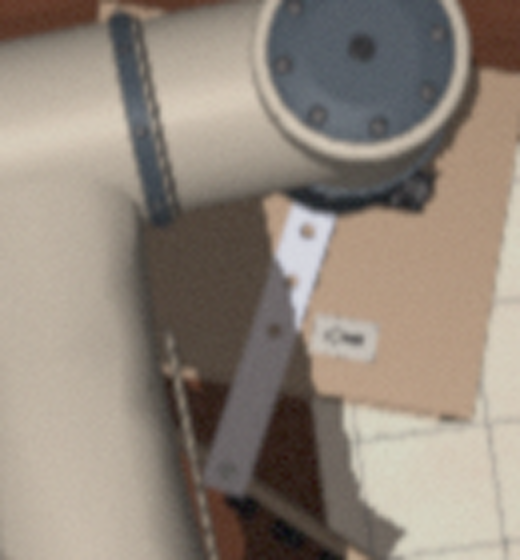

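The crop shows the panel swinging open. The pivot is at (228,468), the holes at (308,231), (293,283) and (274,330), and the peg plate ahead at (345,340). I'll carry on to hover over the peg.

```bash
python3 -m handwheel '[[0,[-0.2,0.65,0],0.035],[0,[-0.4,1.3,0],0.07],[0,[-0.6,1.9,0],0.105],[0,[-0.85,2.55,0],0.14],[0,[-1.15,3.2,0],0.175],[0,[-1.4,3.8,0],0.21],[0,[-1.75,4.4,0],0.245],[0,[-2.1,5.0,0],0.28],[0,[-2.45,5.6,0],0.31],[0,[-2.85,6.2,0],0.347],[0,[-2.85,6.2,0],0.347],[0,[-2.85,6.2,0],0.347]]' 60
python3 - <<'E'
from plan import *
from scipy.optimize import fsolve
s=sensors.sense();R=s["orientation"];p=s["position"];phi=np.arcsin(.030/.205)
t0,b0=fsolve(lambda v:tcp(v[0],v[1],phi)-p[:2],[.5,-.5]);print("now theta,b",t0,np.degrees(b0+yaw),s["contact_force"])
a=optics.camera("top");b=optics.camera("wrist");save(a,"t5.png");save(b,"w5.png")
A=cv2.resize(a["img"][180:255,220:295],(400,400),interpolation=cv2.INTER_CUBIC);B=cv2.resize(b["img"][180:330,190:340],(400,400),interpolation=cv2.INTER_CUBIC)
cv2.imwrite("pics/c5.png",np.hstack([A,B])[...,::-1])
E
```

```text
clock: 9.25
position: [0.539, -0.0876, 0.2038]
orientation: [[0.764, -0.645, -0.001], [-0.645, -0.764, 0.0], [-0.001, 0.0, -1.0]]
contact_force: [0.4, -0.8, -1.2]
gripper_width: 0.0096
grasp_force: 58.8
now theta,b 0.5569314024848765 -39.20530937437497 [ 0.40335557 -0.75494278 -1.21945498]
```

View pics/c5.png

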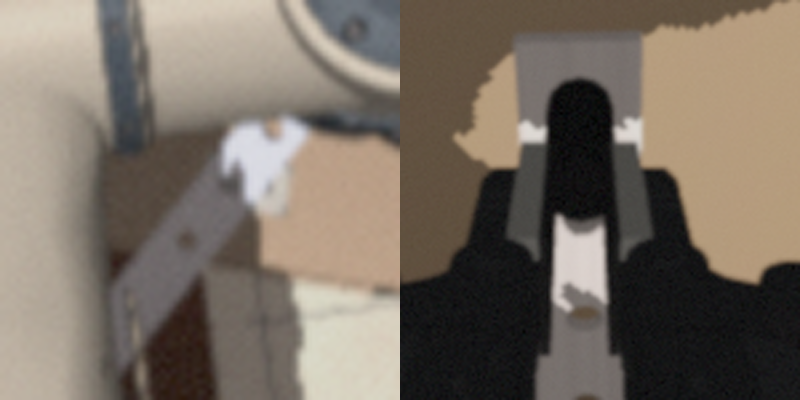

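The hole and the peg coincide in the top view: the middle hole is at crop (232,180), i.e. pixel (263.5,213.8), against the peg at (263.7,214.2). I'll lower gently.

```bash
python3 -m handwheel '[[0,[0.05,0,0.2],0],[0,[0.1,0,0.4],0],[0,[0.15,0,0.6],0],[0,[0.2,0,0.8],0],[0,[0.25,0,0.95],0],[0,[0.25,0,0.95],0],[0,[0.25,0,0.95],0]]' 60
cat > st.py <<'E'
from plan import *
s=sensors.sense();R=s["orientation"];p=s["position"];phi=np.arcsin((p[2]-.1742)/.205)
tf,bf=solve(np.array([-.0805,-.049]),phi);q=tcp(tf,bf,phi)
print("phi",round(phi,3),"F",np.round(s["contact_force"],2),"M",np.round(s["moment"],2),"to nominal cm",np.round(R.T@(np.r_[q,p[2]]-p)*100,2))
E
python3 st.py
```

```text
clock: 10.05
position: [0.5414, -0.0892, 0.1945]
orientation: [[0.764, -0.645, -0.0], [-0.645, -0.764, 0.0], [-0.0, -0.0, -1.0]]
contact_force: [-0.5, 0.6, -1.1]
gripper_width: 0.0095
grasp_force: 59.8
phi 0.099 F [-0.54  0.6  -1.06] M [-0.15 -0.17  0.01] to nominal cm [ 0.15  0.05 -0.  ]
```

```bash
python3 -m handwheel '[[0,[0.03,0,0.1],0],[0,[0.05,0,0.2],0],[0,[0.07,0,0.3],0],[0,[0.07,0,0.3],0]]' 60; python3 st.py
```

```text
clock: 10.45
position: [0.542, -0.0896, 0.1924]
orientation: [[0.765, -0.645, 0.001], [-0.645, -0.765, 0.0], [0.001, -0.001, -1.0]]
contact_force: [-2.5, 2.5, 5.1]
gripper_width: 0.0094
grasp_force: 61.8
phi 0.089 F [-2.53  2.52  5.08] M [ 0.54  0.87 -0.01] to nominal cm [0.12 0.06 0.  ]
```

Light contact with 5 N upward at the expected height: the bar is resting on the peg's end. I'll search around it, starting toward the nominal position.

```bash
python3 -m handwheel '[[0,[0,0,-0.05],0],[0,[0.05,0.02,-0.05],0],[0,[0.1,0.04,-0.05],0],[0,[0.12,0.06,-0.05],0],[0,[0.12,0.06,0],0],[0,[0.12,0.06,0],0]]' 60; python3 st.py
```

```text
clock: 11.05
position: [0.5421, -0.0902, 0.1918]
orientation: [[0.764, -0.645, -0.0], [-0.645, -0.764, 0.001], [-0.001, -0.001, -1.0]]
contact_force: [-3.6, 4.5, 6.0]
gripper_width: 0.0096
grasp_force: 62.0
phi 0.086 F [-3.56  4.47  6.02] M [ 1.44  1.41 -0.07] to nominal cm [ 0.08  0.01 -0.  ]
```

```bash
python3 -m handwheel '[[0,[-0.06,0,0],0],[0,[-0.06,-0.06,0],0],[0,[-0.06,-0.12,0],0],[0,[-0.06,-0.12,0.03],0]]' 60; python3 st.py;  python3 -m handwheel '[[0,[0,-0.06,0],0],[0,[0,-0.12,0],0],[0,[0,-0.12,0],0]]' 60; python3 st.py
```

```text
clock: 11.45
position: [0.5423, -0.09, 0.1917]
orientation: [[0.764, -0.645, -0.001], [-0.645, -0.764, -0.001], [-0.0, 0.001, -1.0]]
contact_force: [-5.2, 2.2, 6.4]
gripper_width: 0.0097
grasp_force: 62.2
phi 0.086 F [-5.17  2.17  6.45] M [ 0.52  1.64 -0.  ] to nominal cm [0.08 0.05 0.  ]
clock: 11.75
position: [0.5426, -0.0896, 0.1917]
orientation: [[0.764, -0.645, -0.002], [-0.645, -0.764, -0.002], [-0.0, 0.002, -1.0]]
contact_force: [-5.8, -0.0, 7.3]
gripper_width: 0.0093
grasp_force: 62.2
phi 0.085 F [-5.84 -0.01  7.29] M [-0.17  2.    0.01] to nominal cm [0.08 0.09 0.  ]
```

```bash
python3 -m handwheel '[[0,[0,0,-0.3],0],[0,[0,0,-0.3],0],[0,[0,0,-0.3],0]]' 60; python3 st.py
python3 - <<'E'
from h import *
a=optics.camera("top");b=optics.camera("scene");save(a,"t6.png")
A=cv2.resize(a["img"][195:235,245:285],(400,400),interpolation=cv2.INTER_CUBIC);B=cv2.resize(b["img"][150:210,220:280],(400,400),interpolation=cv2.INTER_CUBIC)
cv2.imwrite("pics/c6.png",np.hstack([A,B])[...,::-1])
E
```

```text
clock: 12.05
position: [0.5432, -0.0886, 0.1935]
orientation: [[0.764, -0.645, -0.001], [-0.645, -0.764, 0.0], [-0.001, 0.001, -1.0]]
contact_force: [-3.3, 0.5, -0.5]
gripper_width: 0.0096
grasp_force: 60.0
phi 0.094 F [-3.31  0.48 -0.54] M [0.19 0.98 0.07] to nominal cm [0.07 0.21 0.  ]
```

View pics/c6.png

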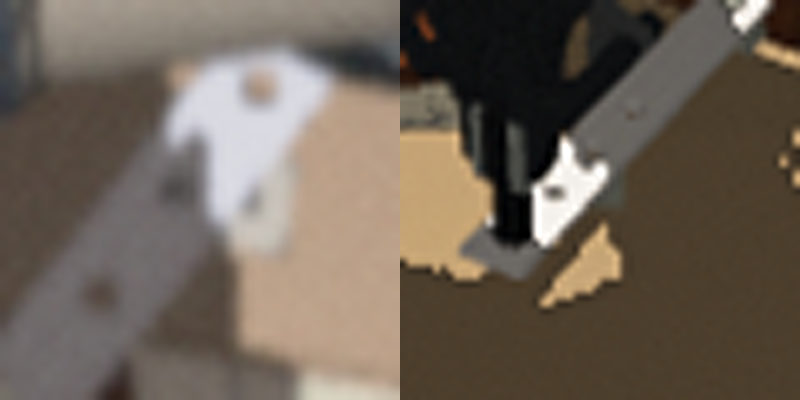

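Top crop: outer holes at (258,85) and (100,293). Their midpoint puts the middle hole about 0.8 px left of the peg, i.e. about 2 mm short, so I'll hop further along tool +y.

```bash
python3 -m handwheel '[[0,[0,0,-0.1],0],[0,[0.07,0.2,-0.1],0],[0,[0.07,0.2,-0.1],0],[0,[0.07,0.2,0.1],0],[0,[0.07,0.2,0.25],0],[0,[0.07,0.2,0.25],0]]' 60; python3 st.py;  python3 -m handwheel '[[0,[0,0,-0.35],0],[0,[0,0.1,-0.35],0],[0,[0,0.1,-0.1],0],[0,[0,0.1,0],0],[0,[0,0.1,0],0]]' 60; python3 st.py
```

```text
clock: 12.75
position: [0.5436, -0.0911, 0.192]
orientation: [[0.764, -0.645, 0.002], [-0.645, -0.764, -0.001], [0.002, -0.0, -1.0]]
contact_force: [0.6, -0.9, -0.6]
gripper_width: 0.0093
grasp_force: 60.1
phi 0.087 F [ 0.58 -0.89 -0.55] M [-0.5  -0.51  0.01] to nominal cm [-0.1   0.04 -0.  ]
clock: 13.25
position: [0.5425, -0.0917, 0.1917]
orientation: [[0.764, -0.645, 0.001], [-0.645, -0.764, -0.0], [0.001, -0.0, -1.0]]
contact_force: [2.1, -0.9, -0.2]
gripper_width: 0.0098
grasp_force: 60.1
phi 0.086 F [ 2.1  -0.91 -0.25] M [-0.46 -0.7  -0.04] to nominal cm [-0.05 -0.07 -0.  ]
```

```bash
python3 -m handwheel '[[0,[0.02,0,0.1],0],[0,[0.03,0,0.2],0],[0,[0.03,0,0.2],0]]' 60; python3 st.py
```

```text
clock: 13.55
position: [0.5427, -0.0918, 0.1897]
orientation: [[0.764, -0.645, 0.001], [-0.645, -0.764, -0.0], [0.001, -0.0, -1.0]]
contact_force: [2.7, -2.0, -0.7]
gripper_width: 0.0095
grasp_force: 60.3
phi 0.076 F [ 2.67 -2.03 -0.65] M [-0.68 -0.87 -0.  ] to nominal cm [-0.04 -0.07 -0.  ]
```

No upward force below the contact height, so the peg has entered. I'll keep lowering.

```bash
python3 -m handwheel '[[0,[0.05,0,0.15],0],[0,[0.08,0,0.3],0],[0,[0.1,0,0.45],0],[0,[0.12,0,0.6],0],[0,[0.12,0,0.6],0]]' 60; python3 st.py
```

```text
clock: 14.05
position: [0.5436, -0.0926, 0.1836]
orientation: [[0.764, -0.645, 0.0], [-0.645, -0.764, -0.0], [0.0, 0.0, -1.0]]
contact_force: [2.3, -3.0, -0.5]
gripper_width: 0.0091
grasp_force: 60.6
phi 0.046 F [ 2.28 -3.   -0.52] M [-1.01 -1.2  -0.06] to nominal cm [-0.05 -0.08 -0.  ]
```

```bash
python3 -m handwheel '[[0,[0.04,0,0.15],0],[0,[0.08,0,0.3],0],[0,[0.1,0,0.45],0],[0,[0.13,0,0.6],0],[0,[0.13,0,0.6],0]]' 60; python3 st.py;python3 -m handwheel '[[0,[0.02,0,0.1],0],[0,[0.04,0,0.2],0],[0,[0.05,0,0.3],0],[0,[0.05,0,0.3],0]]' 60; python3 st.py
```

```text
clock: 14.55
position: [0.5443, -0.0933, 0.1774]
orientation: [[0.764, -0.645, -0.0], [-0.645, -0.764, -0.0], [-0.0, 0.0, -1.0]]
contact_force: [2.5, -2.4, -1.0]
gripper_width: 0.0096
grasp_force: 60.7
phi 0.016 F [ 2.47 -2.44 -0.99] M [-1.02 -1.09 -0.02] to nominal cm [-0.07 -0.08 -0.  ]
clock: 14.95
position: [0.5441, -0.0933, 0.1743]
orientation: [[0.764, -0.645, -0.001], [-0.645, -0.764, 0.001], [-0.001, 0.001, -1.0]]
contact_force: [0.1, -0.8, 0.9]
gripper_width: -0.0001
grasp_force: 0.6
phi 0.001 F [ 0.05 -0.83  0.86] M [ 0.11  0.06 -0.02] to nominal cm [ 0.   -0.09 -0.  ]
```

The grip slipped off the knob near the bottom. I'll open, retreat upward and look.

```bash
python3 -m handwheel '[[0.6,[0,0,0],0],[1,[0,0,0],0],[1,[0,0,0],0],[1,[0,0,0],0],[1,[0,0,-2],0],[1,[0,0,-5],0],[1,[0,0,-9],0],[1,[4,0,-9],0],[1,[8,0,-9],0],[1,[8,0,-9],0]]' 60
python3 - <<'E'
from plan import *
for n in("top","wrist","scene"):
    c=optics.camera(n);save(c,n+"7.png");r=optics.silhouettes("stay",n)
    if not r: print(n,"none");continue
    S=cloud(c,r[0]["region"]);B=S[(S[:,2]>.155)&(S[:,2]<.185)];m=B.mean(0);u,sv,vt=np.linalg.svd(B-m,full_matrices=False);N=vt[2]*np.sign(vt[2][2])
    K=S[S[:,2]>.19];print(n,r[0]["conf"],len(S),m,"tilt",np.arccos(N[2]),"z",np.percentile(B[:,2],[10,50,90]),"knob",(K.mean(0),len(K)) if len(K) else 0,cv2.minAreaRect(B[:,:2].astype(np.float32)))
A=cv2.resize(cv2.imread("pics/wrist7.png"),(400,300));T=cv2.resize(cv2.imread("pics/top7.png")[120:270,170:320],(400,300));Z=cv2.resize(cv2.imread("pics/scene7.png")[120:270,180:380],(400,300))
cv2.imwrite("pics/c7.png",np.vstack([np.hstack([A,T]),np.hstack([Z,Z*0])]))
E
```

```text
clock: 15.95
position: [0.6075, -0.1472, 0.2612]
orientation: [[0.763, -0.647, -0.005], [-0.647, -0.763, 0.0], [-0.004, 0.003, -1.0]]
contact_force: [0.5, 0.5, -1.3]
gripper_width: 0.0854
grasp_force: 0.0
top 0.62 213 [ 0.52743888 -0.08659827  0.16808669] tilt 0.048530612467809806 z [0.16529003 0.16821569 0.17119471] knob (array([ 0.53913047, -0.09393505,  0.20182625]), 29) ((0.5231857895851135, -0.08154082298278809), (0.029793275520205498, 0.07942082732915878), 52.42357635498047)
wrist 0.69 2614 [ 0.51110642 -0.06806794  0.16952196] tilt 0.01535967524863861 z [0.16831219 0.16924556 0.1702674 ] knob (array([ 0.54499502, -0.0961304 ,  0.20049014]), 326) ((0.5075862407684326, -0.06475020945072174), (0.03201787918806076, 0.12774543464183807), 51.762977600097656)
scene 0.77 589 [ 0.47685465 -0.03812516  0.16692011] tilt 0.07076633067420075 z [0.16423496 0.16668677 0.16897503] knob (array([ 0.54760082, -0.09641909,  0.19784618]), 32) ((0.4639832675457001, -0.04009900987148285), (0.04969528689980507, 0.23134614527225494), 50.70615005493164)
```

View pics/c7.png

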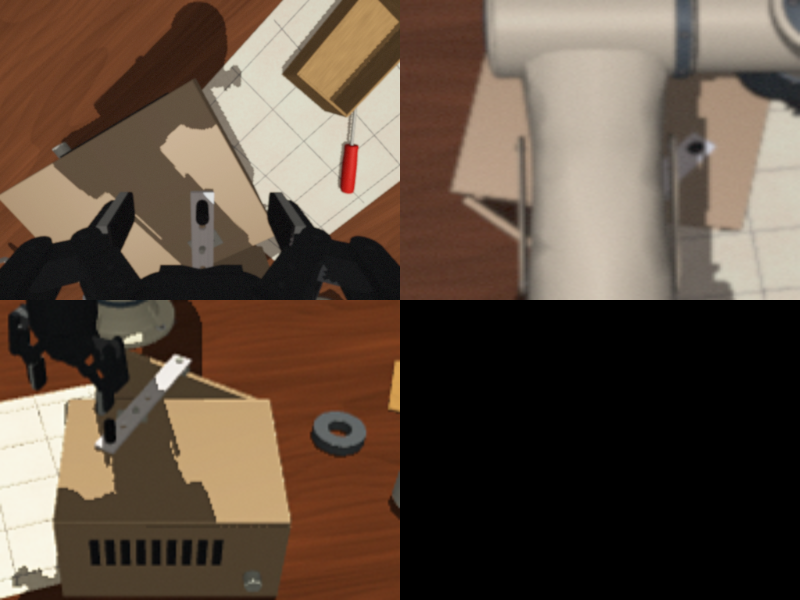

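The bar looks down at its proper height (upper face at 169 mm) with the knob where expected. I'll move the arm clear for one last check from above.

```bash
python3 -m handwheel '[[1,[0,0,-3],0],[1,[1,3,-3],0],[1,[2.5,7,-3],0],[1,[4,11,-3],0],[1,[5,15,-3],0],[1,[6,19,-3],0],[1,[7,23,-3],0],[1,[8,26,-3],0],[1,[8,26,-3],0],[1,[8,26,-3],0]]'
python3 - <<'E'
from plan import *
for n in("top","scene"):
    c=optics.camera(n);r=optics.silhouettes("stay",n)[0]
    S=cloud(c,cv2.erode(r["region"].astype(np.uint8),np.ones((3,3)))>0);B=S[abs(S[:,2]-.169)<.012]
    rr=cv2.minAreaRect(cv2.UMat(B[:,:2].astype(np.float32)).get());m=B.mean(0);u=np.linalg.svd(B[:,:2]-m[:2],full_matrices=False)[2][0]
    t=(B[:,:2]-m[:2])@u;print(n,rr,"slope",np.polyfit(t,B[:,2],1),"bar deg",np.degrees(np.arctan2(*u[::-1])))
    save(c,n+"8.png")
    if n=="top": A=cv2.resize(c["img"][180:260,210:290],(500,500),interpolation=cv2.INTER_CUBIC)
cv2.imwrite("pics/c8.png",A[...,::-1])
E
```

```text
clock: 17.25
position: [0.4989, -0.3954, 0.2952]
orientation: [[0.764, -0.645, 0.001], [-0.645, -0.764, -0.0], [0.001, -0.0, -1.0]]
contact_force: [0.2, -0.7, 0.9]
gripper_width: 0.0853
grasp_force: 0.0
top ((0.4637713134288788, -0.03058764338493347), (0.02633964642882347, 0.2275245189666748), 49.9953727722168) slope [0.00207755 0.16869288] bar deg 140.1162252374184
scene ((0.4741840362548828, -0.03538638353347778), (0.025560617446899414, 0.21945670247077942), 49.920589447021484) slope [0.00755932 0.16709316] bar deg -39.59081526660051
```

View pics/c8.png

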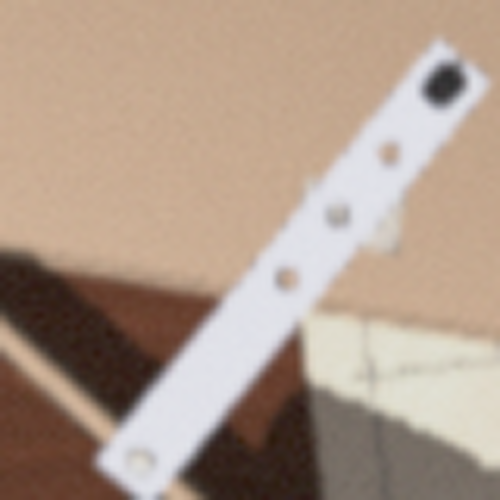

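The picture shows the steel peg filling the middle hole at (337,214), while the outer holes at (389,152) and (287,277) show the beige top. The bar is level (slope 0.002), the panel is open and the robot is clear, so I'm handing in.

```bash
python3 -c "
from bench import hand_in
print(hand_in())"
```

```text
the job is handed in; nothing more can be done
None
```

The job is handed in (no verdict came back): the panel is propped open, the stay bar lies level with its middle hole over the peg, the robot is clear, and nothing else on the bench was touched; the grip slipped off the knob for the last few millimetres.

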